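Brush out the storage jar and hang up the bottle brush

ROBOT

A 6-joint arm with a two-finger parallel gripper is mounted at the origin on the work surface. World frame = base frame: x ahead of the robot, y to its left, z up, the work surface at z = 0. Lengths are in m, angles in rad, forces in N, time in s.
With the tool pointing down it reaches from about 0.425 to 0.95 m from the base axis. Payload 3.5 kg.
Tool frame: the origin (TCP) lies between the finger pads, 19 mm behind the fingertips; this is the grasp point; z points along the fingers, y is the line along which they close (so a half turn about z gives the same grasp; the last joint's range is limited). The gripper opens to 85 mm and grips with 20 to 120 N. Pads are 22 mm wide; open, the fingers measure 114 mm over their backs; the gripper's body (76 mm by 85 mm) begins 54 mm behind the grasp point. The pads swing forward as they close: fully open they stand 13 mm farther back than shut.
Start: joints at [0.999, 0.286, 1.577, -0, 1.279, -0.15], TCP at [0.276, 0.616, 0.25] pointing down, gripper open.
Joint ranges: [-2.77, 2.77], [-0.9, 2.22], [0.21, 2.48], [-1.53, 4.67], [0.24, 2.81], [-2.84, 2.84]. Speed limits (rad/s): [2.79, 2.79, 3.14, 3.14, 3.14, 3.14].

INTERFACE

Orientations are given as a unit quaternion [x, y, z, w].
In Python, from plant import ctrl gives the robot as it stands. The module is installed in compiled form; this text tells all that it offers.
- The arm moves only by the shell command python3 -m crank 'ROWS' [OPENING] [FORCE]. ROWS is JSON, a list of rows, each a list of 6 numbers: the shift along the tool's x, y, z in cm, then the turn, a rotation vector about the tool's x, y, z in rad. In form: [[tx, ty, tz, rx, ry, rz], ...]. A call has 1 to 10 rows; each row is the pose to reach, as a shift and turn from the pose commanded when the call began, along the tool's axes at that moment; what a row does not reach only later rows make up. A row lasts 1/10 s, in which the tool goes at most 50 mm and 8.59 degrees, less where a joint would pass 70% of its speed; a pose out of reach is approached as far as the arm can. A call with a gripper value outside its range is refused whole. OPENING is the opening, from 0 (shut) to 1 (fully open), set as the call begins (- or left out, the last holds). The fingers move at their own pace and stop on an object; FORCE is the grip in N (left out, the last holds). Time passes only in rows, so rows that repeat a pose let the fingers close. It gives the time, the measured TCP pose, the force, the opening and the grip force at its end, in the units of the state.
- ctrl.get_state(): the state, without advancing time (a new reading comes with each control period).
- ctrl.read_camera(name): name is "side" or "top" or "wrist"; returns (picture, depth): 420x560x3 uint8, blue, green, red; 420x560 float32, m along the optical axis (not along the pixel's ray), 0 where there is no reading.
- ctrl.camera_info(name): a dict with "K" (3x3 intrinsics, pixels), "k1" (the pictures are not rectified: a ray, as slopes to the right and down, at radius r is drawn at 1 + k1 r^2 times it, then the intrinsics apply), "origin" and "orientation" of the camera in the world. Camera axes: x right, y down, z forward; pixel columns grow to the right and rows downward; lengths in m; the calibration is good to about 2 mm. A picture is of the moment at which its call begins: read the wrist's pose just before it. camera_info takes no time and is no camera call; for the wrist camera it gives the pose at the moment of the call.
- ctrl.sign_off(): hands the job in; it is judged then, once.
The state is a dict: "time": time; "qpos": joint angles; "dq": joint speeds; "joint_efforts": joint torques, N m; "eef_pos": TCP position; "tcp_rot": TCP orientation; "contact_force": force on the tool from outside, world axes, zero at the start; "wrist_torque": the same for the moment, N m; "opening": opening from 0.0 (shut) to 1.0 (fully open); "finger_force": force on a finger pad.
Only numpy, scipy, OpenCV 4.12 (cv2) and the standard library are available. Lean on these libraries where they do the work, as an engineer would, in place of code of your own. Each camera call takes 0.05 s, during which the arm holds its last target. There are 200 camera calls.

TASK

Brush out the empty glass storage jar: take the bottle brush that leans in it and work it through two full strokes, each time drawing it up until at least half of the bristles stand above the mouth and then pushing it right back down to the bottom. Then take the brush out and hang it by its wire loop on the free hook under the wire shelf, so that it hangs still and straight down. Leave the jar standing where it is and the other things on the counter undisturbed.

Things in the scene. Friction and masses are not known exactly. Their poses are not given: they have to be found in the camera images.
- brush: Bottle brush, 238 mm long, 0.09 kg. Origin: middle of the bristle end; z runs along the shaft to the loop. Stiff bristle head 56 mm thick, z = 0 to 70 mm, its lowest 14 mm tapered; thin steel neck; pale wooden handle z = 95 to 198 mm, 22 mm wide (y), 13 mm thick (x). At the start it leans in the jar 24 degrees from upright, top away from the robot (its +x and the jar's +x), handle standing out.
- brush_grip (a point): Point on the brush's axis on the lower half of the handle, z = 130 mm in the brush's frame: a place to grip it, still 40 mm above the jar's mouth with the brush pushed to the bottom.
- brush_eye (a point): Centre of the wire loop at the handle's end, z = 215 mm in the brush's frame. The loop is an oval of 6 mm steel wire in the brush's y-z plane; its opening is 32 mm wide (y) and 34 mm high (z).
- jar: Straight-sided clear glass jar without its lid, standing loose on the counter, about 0.4 kg: outside diameter 80 mm, inside diameter 72 mm, height 95 mm, floor 5 mm thick, mouth as wide as the inside. Origin: centre of its underside; z up.
- hook: The free one of two like hooks of 6 mm dark wire, 180 mm apart under the wire shelf; the other carries a steel scoop. Origin: middle of its level prong, 325 mm above the counter. The prong is 28 mm long and points along the hook's -x, towards the robot; its end turns up, 26 mm in front of the origin and up to 14 mm above the prong's axis. The hook's upright wire stands 14 mm behind the origin.
- shelf: White wire shelf fixed on the counter, 480 mm wide (y), 220 deep (x), 390 high, open in front and behind, a leg frame at each side. Origin: centre of its footprint; x points away from the robot, as do the hooks' x axes. Its deck is 57 mm above the prongs and reaches 40 mm in front of the hook's origin: a tool pointing straight down does not fit there, it must lean back towards the robot.
- lid: The jar's round steel lid, 84 mm in diameter and 15 mm high, lying loose beside the jar (bystander). Origin: centre of its underside.
- can: Full food can, 74 mm in diameter and 110 mm high (bystander). Origin: centre of its underside.
- bottle: Full brown glass bottle with a black cap, 62 mm in diameter and 170 mm high (bystander). Origin: centre of its underside.

How it is judged:
On the way, in this order (a step that is already met when the one before it is completed fails the run):
1. the brush is drawn up in the jar (its end 50 to 100 mm above the jar's underside) (z of brush in the frame of jar between 0.05 and 0.1 m and horizontal distance between brush and jar below 0.036 m), for 0.05 s.
2. it is pushed back down to the bottom (its end less than 22 mm above the jar's underside) (z of brush in the frame of jar below 0.022 m and horizontal distance between brush and jar below 0.036 m), for 0.05 s.
3. it is drawn up a second time (all of step 1), for 0.05 s.
4. it is pushed to the bottom a second time (all of step 2), for 0.05 s.
At the end, for the whole second after the job is handed in: The brush hangs from the free hook, prong through the loop (loop centre 4 to 30 mm below the prong, within 15 mm sideways, behind the upturned tip), within 15 degrees of vertical, slower than 50 mm/s; the jar stands upright (6 degrees) within 50 mm of its first place (x of brush_eye in the frame of hook between -0.022 and 0.016 m and y of brush_eye in the frame of hook between -0.015 and 0.015 m and z of brush_eye in the frame of hook between -0.03 and -0.004 m and contact force between brush and hook above 0.3 N and angle between brush's own z axis and vertical below 0.26 rad and linear speed of brush below 0.05 m/s and angle between jar's own z axis and vertical below 0.1 rad and distance of jar from where it was at the start of the episode below 0.05 m and linear speed of jar below 0.03 m/s); the robot touches nothing.
It fails at once if the jar is tipped by more than 23 degrees (angle between jar's own z axis and vertical above 0.4 rad).
It fails at once if the lid is shifted by more than 30 mm (distance of lid from where it was at the start of the episode above 0.03 m).
It fails at once if the can is shifted by more than 30 mm (distance of can from where it was at the start of the episode above 0.03 m).
It fails at once if the bottle is shifted by more than 30 mm (distance of bottle from where it was at the start of the episode above 0.03 m).
It also fails if it takes over 51 s, if anything falls off the work surface, if the arm or the gripper's body presses on something with over 40 N, if the wrist force passes 120 N, or if a joint passes its speed limit or range.

## Working session

There is one attempt and no reset: what is moved stays moved. The work goes in short steps, Python scripts to look and compute and a shell command to move; the robot and the scene stay as the last step left them, time stands still between calls to the robot, and variables do not carry over. Pictures are saved under pics/ and viewed, at most 13 in all, crops included, and the job is handed in when it is done.

```bash
mkdir -p pics; cat > h.py <<'E'
import numpy as np, cv2
from scipy.spatial.transform import Rotation as R
from plant import ctrl
def info(n):
    i=ctrl.camera_info(n); q=np.array(i["orientation"]); 
    M=R.from_quat(q).as_matrix() if q.size==4 else q.reshape(3,3)
    return np.array(i["K"]),i["k1"],np.array(i["origin"]),M
def slopes(I,uv):
    K,k1,o,M=I; uv=np.atleast_2d(np.float64(uv))
    return cv2.undistortPoints(uv.reshape(-1,1,2),K,np.array([k1,0,0,0,0.])).reshape(-1,2)
def pts(I,uv,d):
    s=slopes(I,uv); d=np.atleast_1d(d)[:,None]
    return I[2]+np.hstack([s*d,d])@I[3].T
def onz(I,uv,z):
    s=slopes(I,uv); r=np.hstack([s,np.ones((len(s),1))])@I[3].T
    return I[2]+r*((z-I[2][2])/r[:,2])[:,None]
def cloud(n):
    I=info(n); im,d=ctrl.read_camera(n)
    v,u=np.nonzero(d>0); P=np.full(d.shape+(3,),np.nan); P[v,u]=pts(I,np.c_[u,v],d[v,u]); return I,im,d,P
def proj(I,p):
    K,k1,o,M=I
    return cv2.projectPoints((np.atleast_2d(p)-o)@M,np.zeros(3),np.zeros(3),K,np.array([k1,0,0,0,0.]))[0].reshape(-1,2)
E
python3 - <<'E'
from h import *
for n in("side","top","wrist"):
    I,im,d,P=cloud(n); np.savez("c_%s.npz"%n,im=im,d=d,P=P); cv2.imwrite("pics/%s0.png"%n,im)
    print(n,I[0].round(1).tolist(),I[1],I[2].round(3),I[3].round(2).tolist(),(d>0).mean())
a=np.vstack([cv2.imread("pics/side0.png"),cv2.imread("pics/top0.png")])
print(ctrl.get_state())
E
```

```text
side [[395.0, 0.0, 285.3], [0.0, 395.0, 207.9], [0.0, 0.0, 1.0]] -0.05098070750845492 [ 0.406 -0.855  0.767] [[0.98, -0.13, 0.16], [-0.21, -0.53, 0.82], [-0.02, -0.84, -0.54]] 0.9960374149659864
top [[383.9, 0.0, 276.1], [0.0, 383.9, 213.5], [0.0, 0.0, 1.0]] -0.08273049020087563 [0.378 0.014 1.301] [[-0.08, -0.97, 0.21], [-1.0, 0.08, -0.02], [0.01, -0.21, -0.98]] 0.9958163265306123
wrist [[359.5, 0.0, 280.1], [0.0, 359.5, 214.2], [0.0, 0.0, 1.0]] -0.06330698912545098 [0.204 0.647 0.373] [[0.41, 0.87, 0.28], [0.91, -0.39, -0.13], [-0.0, 0.31, -0.95]] 0.9962244897959184
{'time': 0.15, 'qpos': array([ 9.99016737e-01,  2.87020926e-01,  1.57786375e+00, -1.81275738e-05,
        1.27860168e+00, -1.49971082e-01]), 'dq': array([ 0.00141165, -0.00210765, -0.00455183,  0.00106366,  0.0018459 ,
        0.00088233]), 'joint_efforts': array([ 6.39941991e-04, -4.06599784e+01, -2.93142718e+01, -1.78972405e-04,
        3.92549453e-03,  4.58318951e-06]), 'eef_pos': array([0.27604503, 0.61544078, 0.24891325]), 'tcp_rot': array([ 2.09341548e-01,  9.77842124e-01, -8.88925760e-04, -3.26208311e-04]), 'contact_force': array([-0.84276044,  0.50803397,  0.14290376]), 'wrist_torque': array([-0.08146863, -0.00806017,  0.06265319]), 'finger_force': 0.0, 'opening': 0.9993501240867163}
```

View pics/side0.png

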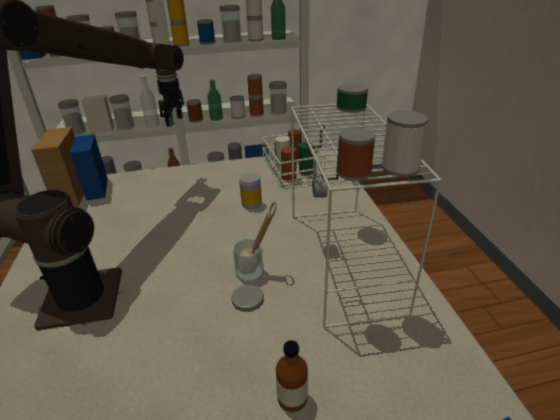

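View pics/top0.png

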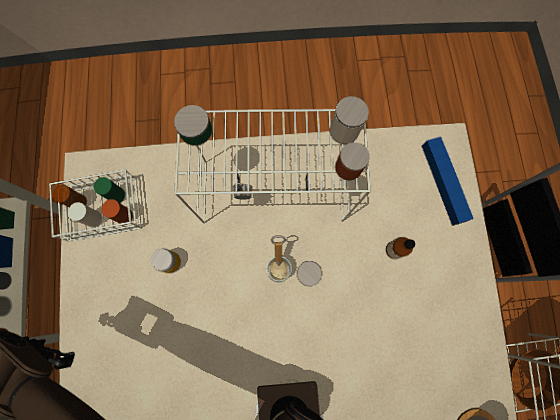

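The side view shows the jar at about (248,260), the loop at (272,208), the lid at (247,297), the can at (250,190) and the bottle at (291,375). In the top view the scoop hook is at about (242,188), the free hook at about (307,183) and the jar at (279,268).

```bash
python3 - <<'E'
from h import *
D={n:np.load("c_%s.npz"%n) for n in("side","top","wrist")}
I={n:info(n) for n in D}
for n,box in(("side",(195,290,225,290)),("top",(225,290,255,305))):
    im,P=D[n]["im"],D[n]["P"]; r0,r1,c0,c1=box
    hsv=cv2.cvtColor(im,cv2.COLOR_BGR2HSV); 
    m=np.zeros(im.shape[:2],bool); m[r0:r1,c0:c1]=1
    q=P[m&(P[...,2]>0.11)&(P[...,2]<0.3)]; print(n,len(q),q.min(0).round(3),q.max(0).round(3))
    if len(q)>5:
        # bins by z
        for z in np.arange(0.11,0.27,0.02):
            s=q[(q[:,2]>=z)&(q[:,2]<z+.02)]
            if len(s):print(z.round(2),len(s),np.median(s,0).round(4))
# lid, shelf, hooks
im,P=D["top"]["im"],D["top"]["P"]
print("lid",onz(I["top"],[[309,273]],0.015).round(3),"jar",onz(I["top"],[[279,268]],0.09).round(3))
print("hook guess top",onz(I["top"],[[307,183],[242,188]],0.325).round(3))
print("deck",onz(I["top"],[[177,192],[369,192],[177,110],[369,110]],0.385).round(3))
print("can",onz(I["top"],[[164,257]],.11).round(3),"bottle",onz(I["top"],[[409,243]],.17).round(3))
g=onz(I["top"],[[307,183]],0.325)[0]
print("side proj of hook",proj(I["side"],g),"wrist proj",proj(I["wrist"],g))
a=cv2.resize(D["top"]["im"][160:300,220:380],None,fx=4,fy=4,interpolation=2)[:,:640]
b=cv2.resize(D["side"]["im"][110:290,220:420],None,fx=3,fy=3,interpolation=2)
cv2.imwrite("pics/a.png",a);cv2.imwrite("pics/b.png",b)
E
```

```text
side 273 [ 0.485 -0.029  0.11 ] [0.547 0.012 0.229]
0.11 44 [ 0.4926 -0.0138  0.1197]
0.13 46 [ 0.502  -0.014   0.1396]
0.15 47 [ 0.5113 -0.0148  0.159 ]
0.17 47 [ 0.5205 -0.0146  0.1788]
0.19 50 [ 0.5309 -0.0043  0.1965]
0.21 39 [ 0.5416 -0.0159  0.2211]
top 199 [ 0.485 -0.03   0.11 ] [0.547 0.01  0.228]
0.11 29 [ 0.4904 -0.0077  0.1201]
0.13 32 [ 0.5006 -0.0095  0.1414]
0.15 28 [ 0.5097 -0.0114  0.1612]
0.17 45 [ 0.52   -0.0099  0.1838]
0.19 32 [ 0.5299 -0.0082  0.1953]
0.21 33 [ 0.5422 -0.0107  0.2214]
lid [[ 0.443 -0.108  0.015]] jar [[ 0.462 -0.009  0.09 ]]
hook guess top [[ 0.663 -0.097  0.325]
 [ 0.663  0.076  0.325]]
deck [[ 0.648  0.234  0.385]
 [ 0.61  -0.242  0.385]
 [ 0.871  0.23   0.385]
 [ 0.832 -0.273  0.385]]
can [[0.523 0.346 0.11 ]] bottle [[ 0.498 -0.402  0.17 ]]
side proj of hook [[330.98244937 180.56211716]] wrist proj [[ 18.52672126 573.13761591]]
```

View pics/a.png

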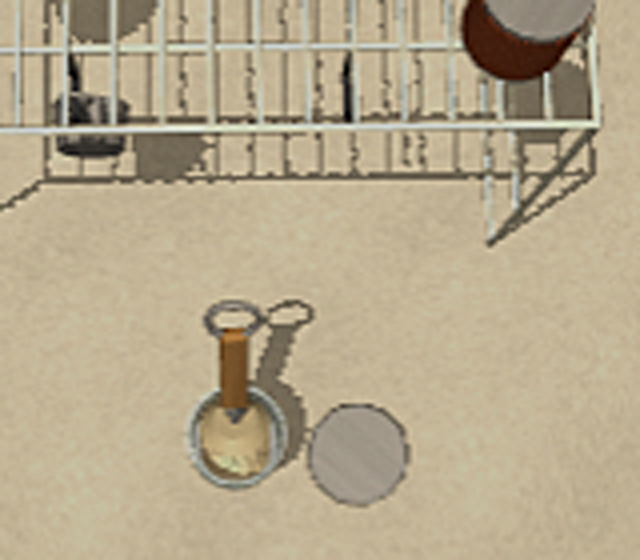

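View pics/b.png

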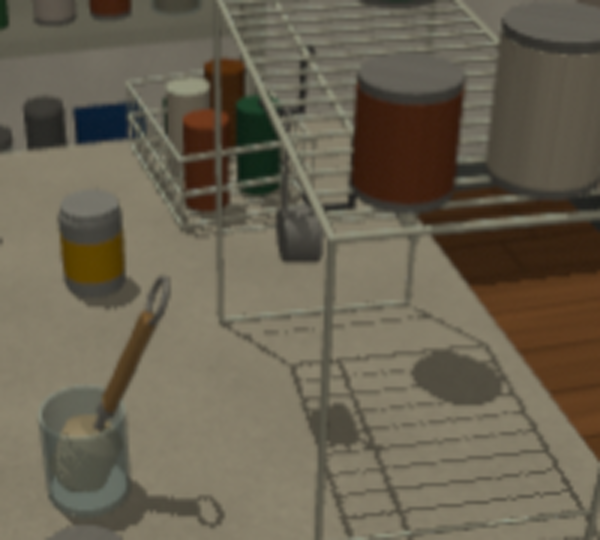

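The top crop shows the free hook as a dark line at about (307,172–190), the handle pointing straight away from the robot, and the loop at (278,240). I'll move to a pose looking at the hook with the wrist camera.

```bash
cat >> h.py <<'E'
def pose(th,psi):
    t,s=np.radians(th),np.radians(psi)
    z=np.array([np.sin(t)*np.cos(s),np.sin(t)*np.sin(s),-np.cos(t)]); x=np.array([-np.cos(t)*np.cos(s),-np.cos(t)*np.sin(s),-np.sin(t)])
    return np.c_[x,np.cross(z,x),z]
def rel(p,th,psi,cur=None):
    s=ctrl.get_state(); T=R.from_quat(s["tcp_rot"]).as_matrix() if cur is None else cur[1]
    c=s["eef_pos"] if cur is None else cur[0]
    print("ROW cm",(T.T@(np.array(p)-c)*100).round(2).tolist(),"rot",R.from_matrix(T.T@pose(th,psi)).as_rotvec().round(3).tolist())
E
python3 - <<'E'
from h import *
rel([.44,.02,.30],60,-3)
I=info("top")
print("hook line", onz(I,[[306.75,190.5],[306.75,173]],.325).round(4))
E
```

```text
ROW cm [-39.33, -47.62, -5.03] rot [-0.195, -1.035, -0.334]
hook line [[ 0.6424 -0.0939  0.325 ]
 [ 0.6906 -0.0987  0.325 ]]
```

```bash
python3 -m crank '[[-39.3,-47.6,-5,-0.195,-1.035,-0.334],[-39.3,-47.6,-5,-0.195,-1.035,-0.334],[-39.3,-47.6,-5,-0.195,-1.035,-0.334],[-39.3,-47.6,-5,-0.195,-1.035,-0.334],[-39.3,-47.6,-5,-0.195,-1.035,-0.334],[-39.3,-47.6,-5,-0.195,-1.035,-0.334],[-39.3,-47.6,-5,-0.195,-1.035,-0.334],[-39.3,-47.6,-5,-0.195,-1.035,-0.334],[-39.3,-47.6,-5,-0.195,-1.035,-0.334],[-39.3,-47.6,-5,-0.195,-1.035,-0.334]]' 1; python3 - <<'E'
from h import *
rel([.44,.02,.30],60,-3)
E
```

```text
time: 1.15
eef_pos: [0.4295, 0.1714, 0.3111]
tcp_rot: [0.025, 0.868, -0.015, 0.495]
contact_force: [-0.0, 1.4, -0.3]
opening: 1.0
finger_force: 0.0
ROW cm [-0.02, -15.05, 2.25] rot [-0.006, -0.01, -0.002]
```

```bash
python3 -m crank '[[0,-15,2,0,0,0],[0,-15,2,0,0,0],[0,-15,2,0,0,0],[0,-15,2,0,0,0],[0,-15,2,0,0,0],[0,-15,2,0,0,0]]'; python3 - <<'E'
from h import *
I,im,d,P=cloud("wrist"); np.savez("w1.npz",im=im,d=d,P=P); import pickle; pickle.dump(I,open("w1.pkl","wb"))
cv2.imwrite("pics/w1.png",im); print(proj(I,[[.665,-.097,.325],[.50,-.009,.13],[.639,-.095,.339],[.545,-.01,.22]]).round())
E
```

```text
time: 1.75
eef_pos: [0.4714, 0.0334, 0.3235]
tcp_rot: [0.026, 0.876, -0.017, 0.481]
contact_force: [-0.1, 1.0, -0.6]
opening: 1.003
finger_force: 0.0
[[157. 307.]
 [219. -12.]
 [146. 323.]
 [225. 148.]]
```

View pics/w1.png

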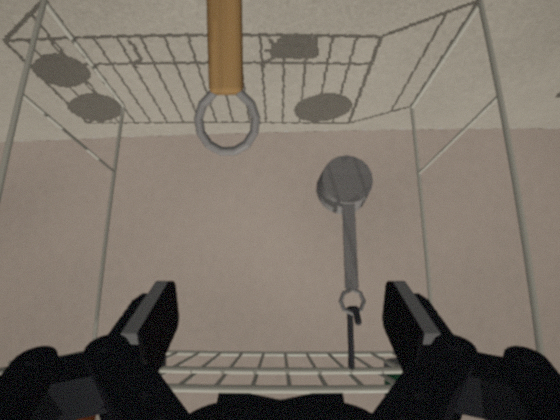

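The view is upside down. The loop is at (227,121) and the scoop hook at (352,310), and the left finger hides the free hook. I'll shift sideways to see it.

```bash
python3 -m crank '[[0,-11,0,0,0,0],[0,-11,0,0,0,0],[0,-11,0,0,0,0],[0,-11,0,0,0,0],[0,-11,0,0,0,0]]'; python3 - <<'E'
from h import *
import pickle
I0=pickle.load(open("w1.pkl","rb")); w=np.load("w1.npz")
def dep(P,I,u,v,r=2):
    q=P[v-r:v+r+1,u-r:u+r+1].reshape(-1,3); return np.nanmedian(q,0).round(4)
# handle/loop in w1: handle mask
def brush(im,P,nm):
    q=P[(P[...,0]>.48)&(P[...,0]<.57)&(P[...,2]>.11)&(P[...,2]<.235)&(abs(P[...,1]+.01)<.04)]
    for z in np.arange(.15,.235,.015):
        s=q[(q[:,2]>=z)&(q[:,2]<z+.015)]
        if len(s)>5: print(nm,z.round(3),len(s),np.median(s,0).round(4),"y",s[:,1].min().round(4),s[:,1].max().round(4))
brush(w["im"],w["P"],"w1")
I,im,d,P=cloud("wrist"); np.savez("w2.npz",im=im,d=d,P=P);pickle.dump(I,open("w2.pkl","wb"))
cv2.imwrite("pics/w2.png",im); brush(im,P,"w2")
m=(P[...,2]>.30)&(P[...,2]<.378)&(P[...,0]>.62)&(P[...,0]<.71)&(P[...,1]<-.05)&(P[...,1]>-.15)
v,u=np.nonzero(m); print(m.sum()); 
for r in np.unique(v)[::3]: print(r,u[v==r].min(),u[v==r].max(),np.median(P[r][m[r]],0).round(4))
E
```

```text
time: 2.3
eef_pos: [0.466, -0.0775, 0.325]
tcp_rot: [0.029, 0.877, -0.018, 0.48]
contact_force: [0.3, -0.5, 0.3]
opening: 1.002
finger_force: 0.0
w1 0.15 980 [ 0.5056 -0.0053  0.1575] y -0.0172 0.0046
w1 0.165 951 [ 0.5125 -0.0054  0.1725] y -0.0176 0.0045
w1 0.18 1043 [ 0.5201 -0.006   0.1884] y -0.0245 0.0118
w1 0.195 518 [ 0.5302 -0.0184  0.2021] y -0.0288 0.0143
w1 0.21 655 [ 0.5379 -0.0066  0.2192] y -0.0284 0.0135
w1 0.225 76 [ 0.5412 -0.0071  0.2257] y -0.0149 0.0005
w2 0.15 994 [ 0.5057 -0.008   0.1575] y -0.018 0.005
w2 0.165 974 [ 0.5126 -0.008   0.1724] y -0.0182 0.0044
w2 0.18 1028 [ 0.5197 -0.008   0.1879] y -0.025 0.0092
w2 0.195 517 [ 0.5302 -0.0194  0.202 ] y -0.029 0.0138
w2 0.21 685 [ 0.5381 -0.0085  0.2193] y -0.0282 0.0127
w2 0.225 57 [ 0.5415 -0.0083  0.2255] y -0.0143 -0.001
383
304 279 281 [ 0.6476 -0.0907  0.3224]
307 277 283 [ 0.6445 -0.0905  0.325 ]
310 277 283 [ 0.6422 -0.0903  0.3275]
313 277 283 [ 0.6406 -0.0901  0.3301]
316 277 283 [ 0.6389 -0.0901  0.3326]
319 277 283 [ 0.6365 -0.0899  0.335 ]
322 277 282 [ 0.6365 -0.0903  0.3375]
325 277 282 [ 0.6727 -0.0928  0.3416]
328 277 282 [ 0.6736 -0.0928  0.3444]
331 277 282 [ 0.6733 -0.0928  0.3472]
334 277 282 [ 0.6735 -0.0928  0.3499]
337 277 282 [ 0.6733 -0.0928  0.3526]
340 277 282 [ 0.6736 -0.0928  0.3554]
343 277 282 [ 0.6734 -0.0928  0.3581]
346 277 282 [ 0.6735 -0.0928  0.3608]
349 277 282 [ 0.673  -0.0927  0.3635]
352 277 282 [ 0.6737 -0.0927  0.3662]
355 277 282 [ 0.6729 -0.0928  0.3688]
358 277 282 [ 0.6732 -0.0927  0.3715]
361 277 282 [ 0.6735 -0.0927  0.3742]
364 277 282 [ 0.6732 -0.0927  0.3769]
```

View pics/w2.png

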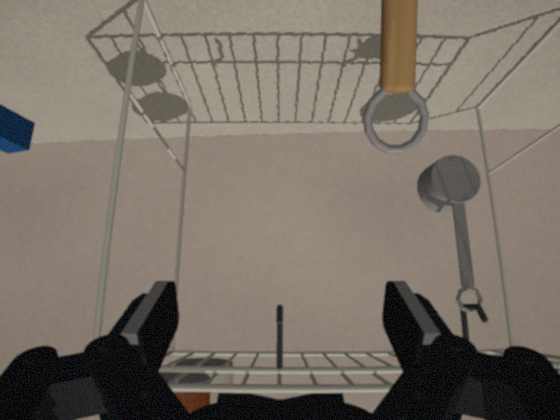

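The free hook's tip is at (280,306) and its upright runs down to (280,365). That puts the hook origin at about (0.664,-0.092,0.325), with a yaw of about -4.5°. Next is the pre-grasp pose.

```bash
python3 - <<'E'
from h import *
rel([.464,-.006,.215],25,-2)
E
```

```text
ROW cm [9.6, 7.01, 5.36] rot [-0.022, 0.565, -0.02]
```

```bash
python3 -m crank '[[9.6,7,5.4,-0.022,0.565,-0.02],[9.6,7,5.4,-0.022,0.565,-0.02],[9.6,7,5.4,-0.022,0.565,-0.02],[9.6,7,5.4,-0.022,0.565,-0.02],[9.6,7,5.4,-0.022,0.565,-0.02],[9.6,7,5.4,-0.022,0.565,-0.02]]' 0.6; python3 - <<'E'
from h import *
rel([.502,-.0065,.135],25,-2)
I,im,d,P=cloud("wrist")
q=P[(P[...,0]>.48)&(P[...,0]<.57)&(P[...,2]>.10)&(P[...,2]<.235)&(abs(P[...,1]+.01)<.04)]
for z in np.arange(.11,.235,.02):
    s=q[(q[:,2]>=z)&(q[:,2]<z+.02)]
    if len(s)>5: print(z.round(3),len(s),np.median(s,0).round(4),"y",s[:,1].min().round(4),s[:,1].max().round(4))
E
```

```text
time: 2.95
eef_pos: [0.4651, -0.0044, 0.2155]
tcp_rot: [0.015, 0.976, -0.004, 0.218]
contact_force: [-0.2, 0.1, 0.1]
opening: 0.599
finger_force: 0.0
ROW cm [0.09, -0.08, 8.86] rot [0.001, 0.004, 0.005]
0.11 1053 [ 0.4884 -0.0055  0.1201] y -0.0166 0.0055
0.13 1203 [ 0.4976 -0.0057  0.1403] y -0.0165 0.0053
0.15 1332 [ 0.507  -0.006   0.1602] y -0.0171 0.0048
0.17 1530 [ 0.5161 -0.0064  0.1806] y -0.0198 0.0059
0.19 1175 [ 0.5281 -0.0071  0.1974] y -0.0291 0.0198
0.21 947 [ 0.5376 -0.0076  0.2185] y -0.0283 0.0201
```

```bash
python3 -m crank '[[0,-0.1,4.5,0,0,0],[0,-0.1,8.8,0,0,0],[0,-0.1,8.8,0,0,0]]'; python3 -m crank '[[0,0,0,0,0,0],[0,0,0,0,0,0],[0,0,0,0,0,0],[0,0,0,0,0,0]]' 0 60
```

```text
time: 3.3
eef_pos: [0.498, -0.0078, 0.128]
tcp_rot: [0.017, 0.977, -0.003, 0.211]
contact_force: [-0.3, -0.9, -0.9]
opening: 0.595
finger_force: 0.0
time: 3.7
eef_pos: [0.5027, -0.0089, 0.1382]
tcp_rot: [0.017, 0.975, -0.005, 0.219]
contact_force: [-1.0, 0.6, 1.0]
opening: 0.248
finger_force: 58.3
```

```bash
python3 - <<'E'
from h import *
s=ctrl.get_state(); M=R.from_quat(s["tcp_rot"]).as_matrix(); print(np.degrees(np.arctan2(M[0,2],-M[2,2])),np.degrees(np.arctan2(M[1,2],M[0,2])))
rel([.463,-.009,.153],50,-2.5)
E
```

```text
25.344960989541622 -2.236376044625531
ROW cm [2.95, -0.15, -3.03] rot [0.004, -0.43, 0.009]
```

```bash
python3 -m crank '[[0.7,0,-0.7,0,-0.1,0],[1.5,0,-1.5,0,-0.21,0],[2.2,0,-2.2,0,-0.32,0],[2.95,0,-3,0,-0.43,0],[2.95,0,-3,0,-0.43,0],[2.95,0,-3,0,-0.43,0]]'; python3 - <<'E'
from h import *
rel([.463,-.009,.153],50,-2.5)
I,im,d,P=cloud("side"); cv2.imwrite("pics/s1.png",cv2.resize(im[130:310,180:340],None,fx=3.3,fy=3.3,interpolation=2))
print(proj(I,[[.463,-.009,0.1],[.463,-.009,0.22]]))
E
```

```text
time: 4.3
eef_pos: [0.513, -0.008, 0.1625]
tcp_rot: [0.015, 0.912, -0.008, 0.409]
contact_force: [-0.6, -0.4, -0.8]
opening: 0.247
finger_force: 59.3
ROW cm [4.03, -0.27, -3.1] rot [0.006, -0.03, 0.007]
[[246.9749252  246.94292165]
 [243.43643709 209.87867014]]
```

View pics/s1.png

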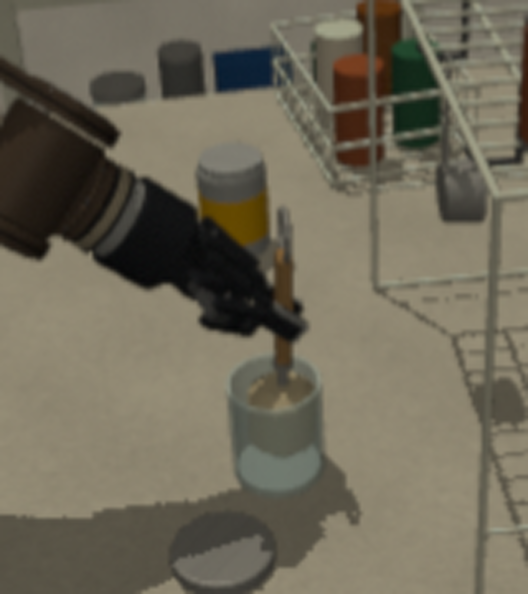

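The brush is upright in the jar, but the jar has been pushed away from the robot: the rim centre is at about (276,380) in the crop, where about (221,386) was expected. A reach limit seems to have stopped the move, so I'll check the joints.

```bash
python3 - <<'E'
from h import *
s=ctrl.get_state(); print(s["qpos"].round(3),s["eef_pos"].round(4)); M=R.from_quat(s["tcp_rot"]).as_matrix(); print(np.degrees(np.arctan2(M[0,2],-M[2,2])),np.degrees(np.arctan2(M[1,2],M[0,2])))
# jar location from top view
I,im,d,P=cloud("top"); c=cv2.imread("pics/top0.png")
g=P[(P[...,2]>.088)&(P[...,2]<.1)&(abs(P[...,1])<.08)&(P[...,0]>.40)&(P[...,0]<.6)]
print(len(g), g.min(0) if len(g) else 0,g.max(0) if len(g) else 0)
P0=np.load("c_top.npz")["P"]; g=P0[(P0[...,2]>.088)&(P0[...,2]<.1)&(abs(P0[...,1])<.08)&(P0[...,0]>.40)&(P0[...,0]<.6)]
print(len(g), g.min(0),g.max(0))
cv2.imwrite("pics/t1.png",cv2.resize(im[200:300,230:350],None,fx=5,fy=5,interpolation=2))
E
```

```text
[-0.306 -0.296  2.484  1.004  0.238 -2.746] [ 0.513  -0.0081  0.1625]
48.25914662163051 -2.0907023590180525
62 [ 0.48280815 -0.04818442  0.08803721] [0.53614866 0.02501368 0.09769802]
94 [ 0.42173117 -0.04685741  0.08810091] [0.49794295 0.02980353 0.09978104]
```

View pics/t1.png

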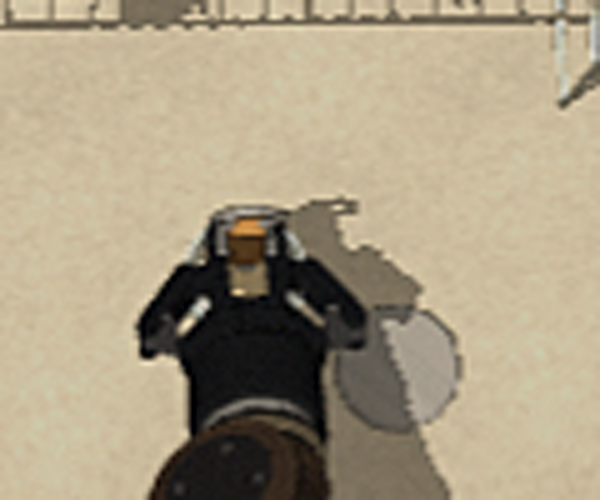

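The jar now stands at x≈0.50, about 38 mm from its start, and joints 3 and 5 are at their limits. I'll cut the lean, which leaves the brush tilted about 12°, and draw the jar back.

```bash
python3 - <<'E'
from h import *
rel([.505,-.010,.157],36,-2.3)
E
```

```text
ROW cm [0.94, -0.22, -0.23] rot [0.002, 0.214, 0.006]
```

```bash
python3 -m crank '[[0.3,0,-0.1,0,0.07,0],[0.6,-0.1,-0.2,0,0.14,0],[0.95,-0.2,-0.2,0,0.214,0],[0.95,-0.2,-0.2,0,0.214,0],[0.95,-0.2,-0.2,0,0.214,0]]'; python3 - <<'E'
from h import *
s=ctrl.get_state(); print(s["qpos"].round(3),s["eef_pos"].round(4),s["contact_force"].round(1)); M=R.from_quat(s["tcp_rot"]).as_matrix(); print(np.degrees(np.arctan2(M[0,2],-M[2,2])))
I,im,d,P=cloud("top")
g=P[(P[...,2]>.088)&(P[...,2]<.1)&(abs(P[...,1])<.08)&(P[...,0]>.40)&(P[...,0]<.6)]
print("top",len(g), g.min(0),g.max(0))
I,im,d,P=cloud("side"); P0=np.load("c_side.npz")["P"]
for Q in(P0,P):
    g=Q[(Q[...,2]>.02)&(Q[...,2]<.09)&(abs(Q[...,1])<.06)&(Q[...,0]>.40)&(Q[...,0]<.58)]; print(len(g),np.percentile(g,[2,50,98],axis=0).round(4).tolist())
h=P[(P[...,2]>.16)&(P[...,2]<.27)&(abs(P[...,1]+.01)<.03)&(P[...,0]>.51)&(P[...,0]<.6)]
for z in np.arange(.15,.26,.02):
    s=h[(h[:,2]>=z)&(h[:,2]<z+.02)]
    if len(s):print(z.round(2),len(s),np.median(s,0).round(4))
E
```

```text
time: 4.9
eef_pos: [0.5053, -0.0095, 0.1562]
tcp_rot: [0.016, 0.951, -0.006, 0.309]
contact_force: [-0.8, -0.4, -1.7]
opening: 0.245
finger_force: 59.5
[-0.289 -0.265  2.403  0.375  0.415 -2.125] [ 0.5053 -0.0095  0.1562] [-0.8 -0.4 -1.7]
36.02808650355374Traceback (most recent call last):
  File "<stdin>", line 5, in <module>
    return umr_minimum(a, axis, None, out, keepdims, initial, where)
ValueError: zero-size array to reduction operation minimum which has no identity
```

```bash
cat > look.py <<'E'
from h import *
s=ctrl.get_state(); print(s["eef_pos"].round(4),s["contact_force"].round(1))
I,im,d,P=cloud("side"); P0=np.load("c_side.npz")["P"]
for Q in(P0,P):
    g=Q[(Q[...,2]>.015)&(Q[...,2]<.09)&(Q[...,1]>-.06)&(Q[...,1]<-.02)&(Q[...,0]>.40)&(Q[...,0]<.58)]; print(len(g),np.percentile(g,[2,50,98],axis=0).round(4).tolist())
h=P[(P[...,2]>.16)&(P[...,2]<.30)&(abs(P[...,1]+.01)<.03)&(P[...,0]>.49)&(P[...,0]<.6)]
for z in np.arange(.15,.30,.02):
    s=h[(h[:,2]>=z)&(h[:,2]<z+.02)]
    if len(s):print(z.round(2),len(s),np.median(s,0).round(4))
E
python3 look.py
```

```text
[ 0.5048 -0.0094  0.1556] [ 0.7 -0.8 -1.1]
542 [[0.4292, -0.0449, 0.0162], [0.4621, -0.0384, 0.0544], [0.4973, -0.0218, 0.0893]]
606 [[0.4453, -0.0494, 0.0161], [0.4792, -0.0425, 0.0552], [0.5171, -0.0212, 0.0894]]
0.15 39 [ 0.5071 -0.0308  0.1662]
0.17 86 [ 0.5076 -0.0183  0.1812]
0.19 72 [ 0.514  -0.0188  0.1999]
0.21 47 [ 0.5243 -0.0051  0.2168]
0.23 36 [ 0.5312 -0.0224  0.2415]
0.25 6 [ 0.5337 -0.013   0.2516]
```

```bash
python3 -m crank '[[-1.2,0,-1.6,0,0,0],[-2.4,0,-3.2,0,0,0],[-3.25,0,-4.45,0,0,0],[-3.25,0,-4.45,0,0,0],[-3.25,0,-4.45,0,0,0],[-3.25,0,-4.45,0,0,0]]';  python3 look.py
```

```text
time: 5.6
eef_pos: [0.5044, -0.0093, 0.2092]
tcp_rot: [0.016, 0.951, -0.006, 0.307]
contact_force: [-0.2, 0.0, -0.6]
opening: 0.25
finger_force: 59.5
[ 0.5044 -0.0093  0.2092] [-0.2  0.  -0.6]
542 [[0.4292, -0.0449, 0.0162], [0.4621, -0.0384, 0.0544], [0.4973, -0.0218, 0.0893]]
574 [[0.445, -0.0492, 0.0172], [0.4788, -0.0429, 0.0535], [0.5169, -0.0222, 0.0888]]
0.15 9 [ 0.4936 -0.0163  0.1655]
0.17 39 [ 0.4966 -0.018   0.1798]
0.19 53 [ 0.5088 -0.026   0.2032]
0.21 88 [ 0.5067 -0.0277  0.2211]
0.23 86 [ 0.508  -0.019   0.2412]
0.25 67 [ 0.5182 -0.0166  0.2606]
0.27 41 [ 0.5274 -0.0008  0.2807]
0.29 18 [ 0.531  -0.0244  0.2957]
```

```bash
python3 -m crank '[[1.2,0,1.6,0,0,0],[2.4,0,3.2,0,0,0],[3.25,0,4.5,0,0,0],[3.6,0,4.95,0,0,0],[3.6,0,4.95,0,0,0],[3.6,0,4.95,0,0,0]]';  python3 look.py
```

```text
time: 6.25
eef_pos: [0.5055, -0.0098, 0.1502]
tcp_rot: [0.016, 0.951, -0.006, 0.309]
contact_force: [-0.4, -0.4, -0.5]
opening: 0.243
finger_force: 59.4
[ 0.5055 -0.0098  0.1502] [-0.4 -0.4 -0.5]
542 [[0.4292, -0.0449, 0.0162], [0.4621, -0.0384, 0.0544], [0.4973, -0.0218, 0.0893]]
589 [[0.4452, -0.049, 0.0162], [0.4794, -0.043, 0.0552], [0.517, -0.0215, 0.0882]]
0.15 38 [ 0.5078 -0.0269  0.1653]
0.17 84 [ 0.5076 -0.0184  0.1807]
0.19 77 [ 0.5177 -0.0185  0.2005]
0.21 34 [5.277e-01 1.000e-04 2.198e-01]
0.23 33 [ 0.5327 -0.0208  0.2408]
```

```bash
python3 -m crank '[[0.15,0,0.2,0,0,0],[0.3,0,0.4,0,0,0],[0.3,0,0.4,0,0,0]]'; python3 -m crank '[[0.15,0,0.2,0,0,0],[0.15,0,0.2,0,0,0],[0.15,0,0.2,0,0,0]]'
```

```text
time: 6.6
eef_pos: [0.505, -0.0096, 0.1447]
tcp_rot: [0.016, 0.951, -0.006, 0.308]
contact_force: [0.8, -1.3, -0.9]
opening: 0.241
finger_force: 59.4
time: 6.9
eef_pos: [0.5061, -0.0099, 0.1437]
tcp_rot: [0.016, 0.951, -0.006, 0.31]
contact_force: [-0.2, 1.4, 4.8]
opening: 0.243
finger_force: 60.1
```

Contact with the floor is confirmed (4.8 N). Now the second stroke.

```bash
python3 -m crank '[[-1.2,0,-1.6,0,0,0],[-2.4,0,-3.2,0,0,0],[-3.8,0,-5.3,0,0,0],[-3.8,0,-5.3,0,0,0],[-3.8,0,-5.3,0,0,0],[-3.8,0,-5.3,0,0,0]]'; python3 -m crank '[[1.2,0,1.6,0,0,0],[2.4,0,3.2,0,0,0],[3.3,0,4.6,0,0,0],[3.7,0,5.1,0,0,0],[3.8,0,5.2,0,0,0],[3.8,0,5.2,0,0,0],[3.8,0,5.2,0,0,0]]';  python3 look.py
```

```text
time: 7.5
eef_pos: [0.5036, -0.0093, 0.2051]
tcp_rot: [0.016, 0.952, -0.006, 0.307]
contact_force: [-0.2, 0.3, -1.6]
opening: 0.245
finger_force: 59.5
time: 8.2
eef_pos: [0.5048, -0.0096, 0.1434]
tcp_rot: [0.016, 0.951, -0.006, 0.309]
contact_force: [-1.5, 0.2, 4.2]
opening: 0.243
finger_force: 60.0
[ 0.5048 -0.0096  0.1434] [-1.5  0.2  4.2]
542 [[0.4292, -0.0449, 0.0162], [0.4621, -0.0384, 0.0544], [0.4973, -0.0218, 0.0893]]
573 [[0.445, -0.0494, 0.0166], [0.4787, -0.043, 0.054], [0.5171, -0.0223, 0.0887]]
0.15 42 [ 0.5076 -0.0188  0.1652]
0.17 87 [ 0.5098 -0.0192  0.1801]
0.19 57 [ 0.521  -0.0121  0.1988]
0.21 36 [ 0.5304 -0.0242  0.2197]
0.23 18 [ 0.5341 -0.0163  0.2358]
```

```bash
python3 -m crank '[[-1.5,0,-2,0,0,0],[-3,0,-4,0,0,0],[-5,0,-7,0,0,0],[-7,0,-9.7,0,0,0],[-7,0,-9.7,0,0,0],[-7,0,-9.7,0,0,0]]';python3 - <<'E'
from h import *
rel([.585,-.086,.256],48,-4.5)
E
```

```text
time: 8.85
eef_pos: [0.504, -0.0095, 0.2622]
tcp_rot: [0.016, 0.951, -0.006, 0.308]
contact_force: [0.4, -0.2, -1.0]
opening: 0.246
finger_force: 59.4
ROW cm [-6.4, -7.37, 5.42] rot [0.028, -0.211, 0.034]
```

```bash
python3 -m crank '[[-2.1,-2.4,1.8,0.01,-0.07,0.01],[-4.2,-4.8,3.6,0.02,-0.14,0.02],[-6.4,-7.4,5.4,0.028,-0.21,0.034],[-6.4,-7.4,5.4,0.028,-0.21,0.034],[-6.4,-7.4,5.4,0.028,-0.21,0.034],[-6.4,-7.4,5.4,0.028,-0.21,0.034]]';python3 - <<'E'
from h import *
s=ctrl.get_state();p=s["eef_pos"]; print(p.round(4),s["qpos"].round(2)); M=R.from_quat(s["tcp_rot"]).as_matrix(); print(np.degrees(np.arctan2(M[0,2],-M[2,2])),np.degrees(np.arctan2(M[1,2],M[0,2])))
for n in("wrist","side","top"):
    I,im,d,P=cloud(n); np.savez("h_%s.npz"%n,im=im,d=d,P=P)
    print(n,proj(I,[[p[0],p[1],p[2]+.077],[.664,-.092,.325]]).round().tolist())
    q=P[(abs(P[...,0]-p[0])<.04)&(P[...,2]>p[2]+.02)&(P[...,2]<.375)&(abs(P[...,1]-p[1])<.04)]
    for z in np.arange(.27,.37,.01):
        s=q[(q[:,2]>=z)&(q[:,2]<z+.01)]
        if len(s)>3:print(z.round(2),len(s),np.median(s,0).round(4),"y",s[:,1].min().round(4),s[:,1].max().round(4))
    cv2.imwrite("pics/h_%s.png"%n,im)
E
```

```text
time: 9.45
eef_pos: [0.5842, -0.0855, 0.2547]
tcp_rot: [0.036, 0.914, -0.015, 0.405]
contact_force: [0.3, 1.2, -1.4]
opening: 0.244
finger_force: 59.4
[ 0.5842 -0.0855  0.2547] [-0.42 -0.23  2.24  0.67  0.41 -2.43]
47.69609343575735 -4.370630882378034
wrist [[283.0, 541.0], [281.0, 463.0]]
0.27 2750 [ 0.5571 -0.0832  0.2773] y -0.1246 -0.0455
0.28 3711 [ 0.5621 -0.0876  0.2842] y -0.1255 -0.0456
0.29 490 [ 0.557  -0.1195  0.2911] y -0.1255 -0.0456
side [[297.0, 180.0], [331.0, 180.0]]
0.27 49 [ 0.5801 -0.0965  0.2774] y -0.1252 -0.0573
0.28 82 [ 0.5742 -0.0965  0.2854] y -0.1253 -0.0488
0.29 78 [ 0.5666 -0.0967  0.2941] y -0.1242 -0.0462
0.3 82 [ 0.5596 -0.0963  0.3056] y -0.1249 -0.0471
0.31 62 [ 0.5557 -0.0904  0.3146] y -0.1045 -0.0623
0.32 25 [ 0.5922 -0.072   0.3244] y -0.1075 -0.0621
0.33 20 [ 0.5938 -0.1042  0.3338] y -0.1074 -0.0675
0.34 19 [ 0.5932 -0.1016  0.3442] y -0.1064 -0.0716
0.35 16 [ 0.5942 -0.094   0.353 ] y -0.1019 -0.081
top [[306.0, 212.0], [305.0, 183.0]]
0.27 45 [ 0.5592 -0.0985  0.2777] y -0.1252 -0.0488
0.28 85 [ 0.569  -0.0791  0.2841] y -0.1253 -0.0471
0.29 35 [ 0.5648 -0.0734  0.2919] y -0.1253 -0.0456
0.3 66 [ 0.5553 -0.0851  0.3053] y -0.1096 -0.0628
0.31 59 [ 0.5883 -0.0903  0.3129] y -0.1076 -0.0597
0.32 11 [ 0.5909 -0.1028  0.3247] y -0.1077 -0.0685
0.33 6 [ 0.5922 -0.0722  0.3343] y -0.1096 -0.0705
0.34 21 [ 0.5928 -0.09    0.3462] y -0.1085 -0.0725
0.35 11 [ 0.5937 -0.0898  0.3511] y -0.0977 -0.0798
```

View pics/h_wrist.png

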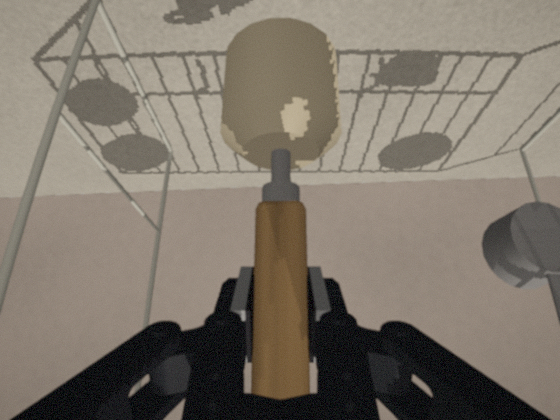

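The wrist view shows the brush hanging straight in the grip; the loop is out of view beyond the fingers. The side cloud puts the loop centre at about (0.593,-0.085,0.3325), lined up with the prong. I'll thread it.

```bash
python3 -m crank '[[-0.8,0,0.9,0,0,0],[-1.6,0,1.8,0,0,0],[-2.4,-0.05,2.6,0,0,0],[-3.1,-0.1,3.4,0,0,0],[-3.1,-0.1,3.4,0,0,0]]';  python3 -m crank '[[-0.5,0,0.6,0,0,0],[-1.1,0,1.2,0,0,0],[-1.5,0,1.7,0,0,0],[-1.5,0,1.7,0,0,0],[-1.5,0,1.7,0,0,0]]';python3 - <<'E'
from h import *
I,im,d,P=cloud("side"); cv2.imwrite("pics/k.png",cv2.resize(im[130:250,260:400],None,fx=5,fy=5,interpolation=2))
E
```

```text
time: 10.1
eef_pos: [0.632, -0.0909, 0.2575]
tcp_rot: [0.036, 0.913, -0.016, 0.407]
contact_force: [-0.4, -0.5, -0.8]
opening: 0.247
finger_force: 59.4
time: 10.6
eef_pos: [0.6536, -0.0926, 0.2565]
tcp_rot: [0.036, 0.913, -0.016, 0.406]
contact_force: [-0.8, 0.6, -0.6]
opening: 0.244
finger_force: 59.4
```

View pics/k.png

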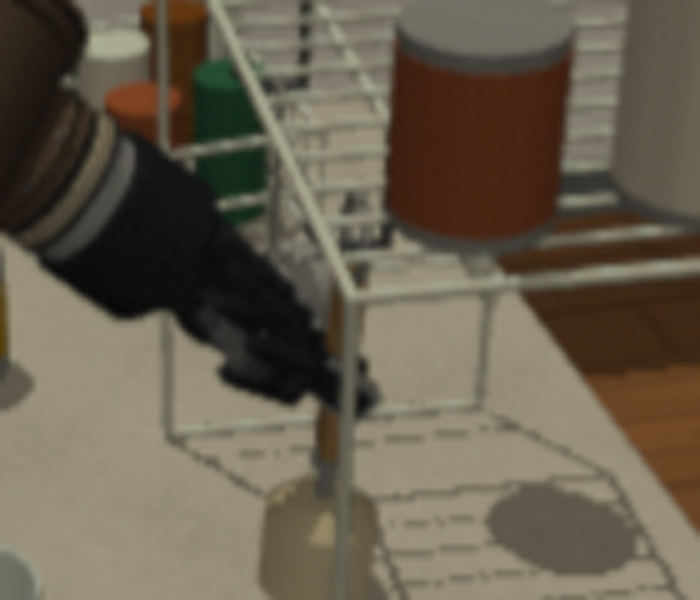

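The loop, at about (355,230), surrounds the prong, which shows at about (340–390,240). I'll lower it.

```bash
python3 -m crank '[[0.5,0,0.45,0,0,0],[1.0,0,0.9,0,0,0],[1.3,0,1.2,0,0,0],[1.3,0,1.2,0,0,0]]';  python3 -m crank '[[0.15,0,0.13,0,0,0],[0.3,0,0.27,0,0,0],[0.3,0,0.27,0,0,0]]'
```

```text
time: 11.05
eef_pos: [0.6534, -0.0926, 0.2379]
tcp_rot: [0.036, 0.913, -0.016, 0.406]
contact_force: [-0.3, 0.3, -0.7]
opening: 0.243
finger_force: 59.5
time: 11.35
eef_pos: [0.6547, -0.093, 0.237]
tcp_rot: [0.036, 0.912, -0.016, 0.408]
contact_force: [-2.1, 1.2, 3.9]
opening: 0.246
finger_force: 60.2
```

```bash
python3 -m crank '[[-0.15,0,-0.15,0,0,0],[-0.15,0,-0.15,0,0,0]]'; python3 -m crank '[[0,0,0,0,0,0],[0,0,0,0,0,0],[0,0,0,0,0,0],[0,0,0,0,0,0],[0,0,0,0,0,0],[0,0,0,0,0,0],[0,0,0,0,0,0],[0,0,0,0,0,0],[0,0,0,0,0,0],[0,0,0,0,0,0]]' 0.7; python3 -m crank '[[0,0,-1,0,0,0],[0,0,-2,0,0,0],[0,0,-4,0,0,0],[0,0,-7,0,0,0],[0,0,-11,0,0,0],[0,0,-14,0,0,0],[0,0,-16,0,0,0],[0,0,-16,0,0,0],[0,0,-16,0,0,0]]'
python3 - <<'E'
from h import *
I,im,d,P=cloud("side"); cv2.imwrite("pics/f.png",cv2.resize(im[130:300,200:400],None,fx=3.5,fy=3.5,interpolation=2))
for n in("side","top","wrist"):
    I,im,d,P=cloud(n)
    q=P[(abs(P[...,0]-.66)<.05)&(abs(P[...,1]+.093)<.045)&(P[...,2]>.09)&(P[...,2]<.345)]
    for z in np.arange(.09,.34,.03):
        s=q[(q[:,2]>=z)&(q[:,2]<z+.03)]
        if len(s)>3:print(n,z.round(2),len(s),np.median(s,0).round(4),"y",s[:,1].min().round(4),s[:,1].max().round(4))
E
python3 look.py | head -3
```

```text
time: 11.55
eef_pos: [0.6537, -0.0927, 0.2373]
tcp_rot: [0.036, 0.913, -0.016, 0.406]
contact_force: [-0.8, 0.6, 0.5]
opening: 0.246
finger_force: 59.5
time: 12.55
eef_pos: [0.6537, -0.0927, 0.2372]
tcp_rot: [0.036, 0.913, -0.016, 0.406]
contact_force: [-0.2, 0.7, 0.9]
opening: 0.696
finger_force: 0.0
time: 13.45
eef_pos: [0.5349, -0.0835, 0.3449]
tcp_rot: [0.036, 0.913, -0.016, 0.407]
contact_force: [-0.1, -0.2, -1.1]
opening: 0.697
finger_force: 0.0
side 0.09 42 [ 0.6641 -0.1084  0.1165] y -0.1171 -0.0805
side 0.12 177 [ 0.6624 -0.1104  0.1352] y -0.1186 -0.0806
side 0.15 260 [ 0.6665 -0.1024  0.1642] y -0.1197 -0.0684
side 0.18 27 [ 0.6668 -0.0976  0.1958] y -0.1036 -0.0839
side 0.21 39 [ 0.6662 -0.101   0.2258] y -0.1042 -0.0852
side 0.24 42 [ 0.6657 -0.1019  0.2555] y -0.1058 -0.0846
side 0.27 33 [ 0.664  -0.1017  0.284 ] y -0.1101 -0.0849
side 0.3 37 [ 0.6625 -0.0947  0.3263] y -0.1147 -0.0761
side 0.33 40 [ 0.6628 -0.0942  0.3353] y -0.105 -0.0865
top 0.09 12 [ 0.6451 -0.0836  0.1147] y -0.1095 -0.0661
top 0.12 36 [ 0.6458 -0.0792  0.137 ] y -0.1177 -0.0651
top 0.15 194 [ 0.65
[... 414 characters left out ...]
0.1182 -0.0615
wrist 0.12 1416 [ 0.6431 -0.0878  0.1359] y -0.1183 -0.0619
wrist 0.15 2128 [ 0.6538 -0.0893  0.1628] y -0.119 -0.0622
wrist 0.18 559 [ 0.6589 -0.0911  0.1985] y -0.1022 -0.0808
wrist 0.21 784 [ 0.6581 -0.0913  0.2256] y -0.1028 -0.081
wrist 0.24 920 [ 0.6571 -0.0921  0.2556] y -0.1039 -0.0816
wrist 0.27 1071 [ 0.6566 -0.093   0.286 ] y -0.1117 -0.0757
wrist 0.3 847 [ 0.6585 -0.0913  0.319 ] y -0.1152 -0.0722
wrist 0.33 313 [ 0.6582 -0.092   0.3351] y -0.106 -0.0823
[ 0.5352 -0.0833  0.3427] [-0.5 -0.1  1.3]
542 [[0.4292, -0.0449, 0.0162], [0.4621, -0.0384, 0.0544], [0.4973, -0.0218, 0.0893]]
569 [[0.4434, -0.0496, 0.0171], [0.4767, -0.0431, 0.0539], [0.5146, -0.0223, 0.0887]]
```

View pics/f.png

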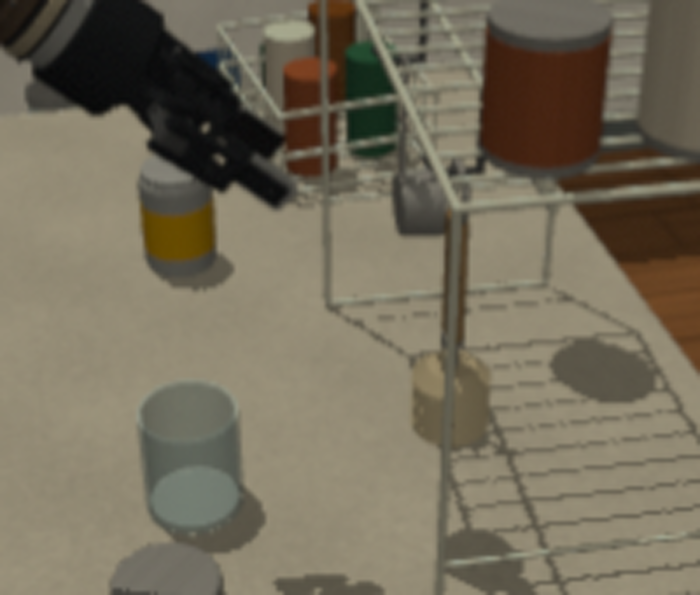

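The brush hangs on the hook and the jar stands upright at about (190,455). I'll let any swing settle, check for motion and hand in.

```bash
for i in 1 2; do python3 -m crank '[[0,0,0,0,0,0],[0,0,0,0,0,0],[0,0,0,0,0,0],[0,0,0,0,0,0],[0,0,0,0,0,0],[0,0,0,0,0,0],[0,0,0,0,0,0],[0,0,0,0,0,0],[0,0,0,0,0,0],[0,0,0,0,0,0]]' | head -1; done
python3 - <<'E'
from h import *
c=[]
for k in range(8):
    I,im,d,P=cloud("wrist"); q=P[(abs(P[...,0]-.66)<.06)&(abs(P[...,1]+.093)<.05)&(P[...,2]>.10)&(P[...,2]<.15)]; c.append(np.median(q,0))
c=np.array(c); print(c.round(4).tolist()); v=np.ptp(c,0).max(); print(v)
if v<.004: print(ctrl.sign_off())
E
```

```text
time: 14.7
time: 15.7
[[0.6367, -0.0893, 0.1321], [0.6367, -0.0893, 0.1324], [0.6367, -0.0887, 0.1322], [0.6366, -0.0893, 0.1323], [0.6367, -0.0886, 0.1322], [0.6368, -0.0886, 0.1322], [0.6367, -0.0893, 0.1324], [0.6367, -0.0887, 0.1322]]
0.0006918800477529741
the job is handed in; nothing more can be done
None
```

The job is handed in, verdict not shown: after two full strokes the brush hangs still and straight on the free hook, the jar stands upright about 17 mm from its first place after being pushed about 38 mm and drawn back, joints 3 and 5 briefly read 0.002–0.004 rad past their limits, and I did not re-measure the lid, can and bottle.

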